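# Unlock the sprung cash drawer with its key

### The job

Unlock the cash drawer on the desk: take the key with the flat rectangular head out of the wooden key block, feel gently for the keyway of the lock on top of the drawer case, and push the key fully home until its head rests on the lock face. Then turn it a quarter turn clockwise so that the drawer springs open, and let go, leaving the key in the lock. Do not force the key, and leave the other keys and the things on the desk as they are.

Things in the scene. Friction and masses are not known exactly. Their poses are not given: they have to be found in the camera images.
- key_mid (a point): Centre of the head of the key to use, which stands head up in a slot of the block. Head: black plastic plate 12 mm thick (x), 30 wide (y), 44 tall (z), its underside 22 mm below this point. Grip it from above across the 12 mm, here or a little higher. The key is 72.5 mm tall, 50 g, z up, and the same after a half turn about z.
- key_tip (a point): Middle of the lower end of that key, on its axis, 28.5 mm below the underside of the head (50.5 below key_mid), same axes. From the head hangs a round steel shank of 6 mm diameter; the lowest 12 mm is a flat steel bit 5.5 mm thick (x) and 20 mm wide (y).
- mat: Black rubber desk mat, fixed, 330 (x) by 310 (y) by 3 mm; origin at the centre of its underside, z up. On it stands the cash drawer case, grey steel, 300 by 280 by 90 mm, square to the mat, its black drawer front to the mat's -x. On the case's top is the lock, a steel housing 60 by 60 mm and 36 mm tall.
- lock_mark (a point): Where the centre of the lock's flat face should be: on the mat at x -70, y +40, 129 mm above the desk (mat's axes). The case, and so the lock, really sits up to 5 mm from here in x and up to 5 mm in y (not reported; it stays put when pushed). The keyway, central in the face, is a slot 8 mm wide (x) and 22.5 long (y), slightly chamfered, square to the mat.
- plug (a joint): Turning plug with an equal slot, under the 14 mm thick face. Rad: 0 locked, grows clockwise seen from above, stop at 1.9; the hidden bolt lets go at about 1.0. The bit is free to turn only when the key is fully home (head on the face, tip 28.5 mm below it). Friction 0.07 N m; stays where left. The bit has some 0.15 rad of play, so turn the key 1.45 to 1.6.
- drawer (a joint): How far the drawer is out, m: 0 shut; held by the bolt; a spring pushes it out (to the case's -x) to its stop at 0.10 once the bolt is withdrawn.
- stand: Wooden key block, fixed, 70 (x) by 165 (y) by 44 (z) mm; origin at the centre of its underside. Three slots along its y at -52, 0, +52 mm hold three keys, bits down, the underside of each head on its top. The slots are 8.5 by 23 mm and 38 mm deep.
- keyround_mid (a point): Centre of the head of another key, a round upright knob of 22 mm diameter, 38 mm tall. Not to be used.
- keysmall_mid (a point): Centre of the head of another key, a small square head 16 by 16 mm, 24 mm tall. Not to be used.
- stamp: Small wooden rubber stamp, 36 mm diameter, 72 mm tall, standing on the rear of the drawer case; origin under its foot.
- mug: White mug, 80 mm diameter, 90 mm tall; origin under its foot.
- stapler: Blue and black stapler 130 mm long, 49 mm tall; origin under its middle.
- calc: Grey desk calculator 150 by 100 by 16 mm; origin under its middle.
Not all that is in view belongs to the job. Leave any purple or yellow look-alike of the part that bears key_mid alone.

How it is judged:
By the outcome, as a careful person would: the job done as asked, in the order asked, and still so for the second after the job is handed in, with the robot touching nothing.
It also fails if it takes over 72 s, if anything falls off the work surface, if the arm or the gripper's body presses on something with over 40 N, if the wrist force passes 120 N, or if a joint passes its speed limit or range.

### The arm

A 7-joint arm with a two-finger parallel gripper is mounted at the origin on the work surface. World frame = base frame: x ahead of the robot, y to its left, z up, the work surface at z = 0. Lengths are in m, angles in rad, forces in N, time in s.
With the tool pointing down it reaches from about 0.35 to 0.9 m from the base axis. Payload 19.9 kg.
Tool frame: the origin (TCP) lies midway between the tips of the shut fingers; the grasp point (between the pads) lies ctrl.hold_point_z behind it (ctrl.hold_point_z is the distance from the TCP to the grasp point, in m); z points along the fingers, y is the direction in which the jaws open and shut (so a half turn about z gives the same grasp; the last joint's range is limited). The gripper opens to 85 mm and grips with 20 to 120 N. Pads are 22 mm wide; open, the fingers measure 114 mm over their backs; the gripper's body (76 mm by 85 mm) begins 54 mm behind the grasp point. The pads swing forward as they close: fully open they stand 13 mm farther back than shut.
Start: joints at [-1.216, 0.417, -0.01, 1.614, 0.005, 1.111, -0.053], TCP at [0.242, 0.576, 0.231] pointing down, gripper open.
Joint ranges: [-2.81, 2.81], [-0.39, 2.02], [-1.27, 1.25], [0.06, 2.57], [-1.19, 4.33], [0.19, 2], [-2.82, 2.82]. Speed limits (rad/s): [1.89, 1.89, 2.39, 2.39, 3.01, 3.01, 3.01].

### API

Orientations are given as a unit quaternion [x, y, z, w].
In Python, from workcell import ctrl, vision gives the robot as it stands.
- The arm moves only by the tool servo_tool, never from a script. Its arguments are lists of equal length, an entry for each row: "twist": the turn, a rotation vector about the world's x, y, z in rad, a list of three; "slide": the shift along the world's x, y, z in mm, a list of three; "fingers": the closure, from -1 (fully open) to 1 (shut), so that 0 is half open. In form: {"twist": [[ax, ay, az], ...], "slide": [[dx, dy, dz], ...], "fingers": [fingers, ...]}. A call has 1 to 5 rows; each row is the pose to reach, as a shift and turn from the pose commanded when the call began; what a row does not reach only later rows make up. A row lasts 1/10 s, in which the tool goes at most 50 mm and 8.59 degrees, less where a joint would pass 70% of its speed; a pose out of reach is approached as far as the arm can. A call with a gripper value outside its range is refused whole. The fingers move at their own pace and stop on an object; the grip force is fixed at half the most. Time passes only in rows, so rows that repeat a pose let the fingers close. It gives the time, the measured TCP pose, the force and the opening at its end, in the units of the state.
- ctrl.state(): the state, without advancing time (a new reading comes with each control period).
- vision.grab_frame(name): name is "scene" or "top" or "wrist"; returns a dict with "color" (480x640x3 uint8, blue, green, red), "depth" (480x640 float32, m along the optical axis (not along the pixel's ray), 0 where there is no reading), "K" (3x3 intrinsics, pixels), "rvec" (rotation vector, rad) and "tvec" (3), from world to camera coordinates, as OpenCV has them; the wrist camera has in their place "hand_eye" (4x4, takes a point from camera to tool coordinates, whose origin is the TCP and whose axes are the flange's). Camera axes: x right, y down, z forward; pixel columns grow to the right and rows downward; lengths in m; the calibration is good to about 2 mm. The wrist camera is an equidistant fisheye: a pixel r from the principal point sees the ray r / f radians off the axis. A picture is of the moment at which its call begins: read the wrist's pose just before it.
- ctrl.sign_off(): hands the job in, once; it reports no verdict.
The state is a dict: "t": time; "joint_pos": joint angles; "joint_velocities": joint speeds; "tau": joint torques, N m; "position": TCP position; "tcp_rot": TCP orientation; "wrist_force": force on the tool from outside, world axes, zero at the start; "moment": the same for the moment, N m; "grip_width": opening from 0.0 (shut) to 1.0 (fully open).
Only numpy, scipy, OpenCV 4.12 (cv2) and the standard library are available. Lean on these libraries where they do the work, as an engineer would, in place of code of your own. Each camera call takes 0.05 s, during which the arm holds its last target. There are 200 camera calls.

## Working session

There is one attempt and no reset: what is moved stays moved. The work goes in short steps, Python scripts to look and compute and a tool call to move; the robot and the scene stay as the last step left them, time stands still between calls to the robot, and variables do not carry over. Pictures are saved under pics/ and viewed, about 8 in all and at most 12, crops included, and the job is handed in when it is done.

Besides the shell and the picture viewer there is one more tool, called after "Request:" by a JSON object that holds its "method" and its "body". servo_tool: Moves the arm, as the interface text tells. Its arguments: {"type":"object","properties":{"twist":{"type":"array","items":{"type":"array","items":{"type":"number"}}},"slide":{"type":"array","items":{"type":"array","items":{"type":"number"}}},"fingers":{"type":"array","items":{"type":"number"}}},"required":["twist","slide","fingers"]}

```bash
mkdir -p pics; cat > h.py <<'E'
import numpy as np, cv2
from workcell import ctrl, vision
from scipy.spatial.transform import Rotation as R
def grab(n):
    f=vision.grab_frame(n); np.savez('pics/%s.npz'%n,**f); return f
def load(n): return dict(np.load('pics/%s.npz'%n))
def cloud(f):
    d=f['depth']; K=f['K']; v,u=np.mgrid[:480,:640]
    P=np.stack([(u-K[0,2])/K[0,0]*d,(v-K[1,2])/K[1,1]*d,d],-1)
    Rm=cv2.Rodrigues(f['rvec'])[0]; return (P-f['tvec'].reshape(3))@Rm
E
python3 - <<'E'
from h import *
print(ctrl.state(), ctrl.hold_point_z)
a=grab('scene');b=grab('top')
cv2.imwrite('pics/scene.png',a['color']);cv2.imwrite('pics/top.png',b['color'])
for f in(a,b):print(f['K'],f['rvec'].ravel(),f['tvec'].ravel())
E
```

```text
{'t': 0.0, 'joint_pos': array([-1.21551848,  0.41796472, -0.01030571,  1.61417163,  0.00471456,
        1.11070319, -0.0529994 ]), 'joint_velocities': array([ 0.00074189,  0.00040567, -0.00058865,  0.00104395,  0.00029604,
       -0.00115523,  0.00046401]), 'tau': array([ 4.93634343e-04, -8.64460015e+01,  6.78983387e-01, -4.34916472e+01,
        1.91646960e-02,  7.20893353e-03,  7.06366336e-05]), 'position': array([0.24140808, 0.57611865, 0.23066711]), 'tcp_rot': array([ 1.97081357e-01,  9.80386946e-01, -6.07769506e-04, -6.94317369e-05]), 'wrist_force': array([-0.02221753, -0.3340218 ,  0.31196853]), 'moment': array([-0.01753611, -0.02184423,  0.00968892]), 'grip_width': 1.006539989618629} 0.0187
[[486.64080147   0.         313.62190575]
 [  0.         486.64080147 242.74479433]
 [  0.           0.           1.        ]] [ 1.56300614  2.02816834 -0.81605936] [ 0.06622642 -0.3427705   1.3897164 ]
[[493.8270819    0.         310.60117347]
 [  0.         493.8270819  248.65495589]
 [  0.           0.           1.        ]] [ 2.09996562 -2.14159962  0.16047162] [0.11118912 0.59056197 0.97586972]
```

View pics/scene.png

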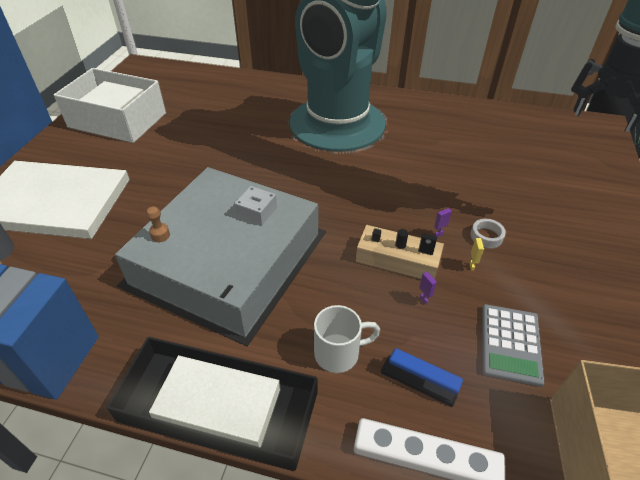

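View pics/top.png

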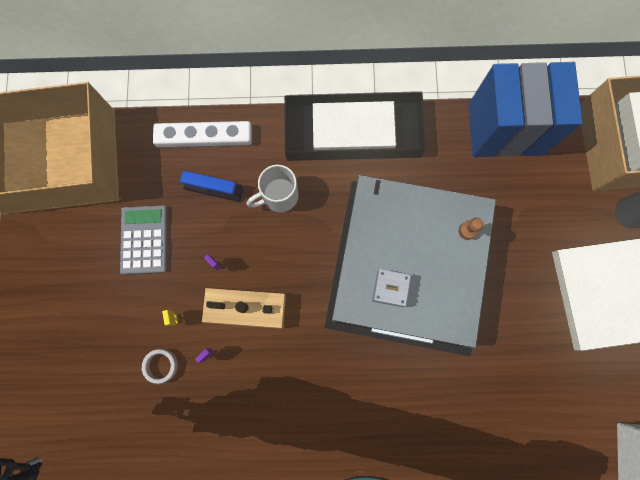

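The top view shows the block with the flat-headed black key at (216,305), the round knob at (241,307) and the small square head at (267,309). The purple (211,262), (203,356) and yellow (170,318) parts are look-alikes to leave alone. The description fits (216,305). The lock is at (393,288), and the drawer front faces the robot.

```bash
python3 - <<'E'
from h import *
f=load('top');C=cloud(f);g=cv2.cvtColor(f['color'],cv2.COLOR_BGR2GRAY)
def rect(m,name):
    m=m.astype(np.uint8);n,l,s,c=cv2.connectedComponentsWithStats(m)
    for i in range(1,n):
        if s[i,4]<15: continue
        p=C[l==i]; (cx,cy),(w,h),a=cv2.minAreaRect((p[:,:2]*1000).astype(np.float32))
        print(name,'px',c[i].round(0),'n',s[i,4],'ctr',round(cx,1),round(cy,1),'wh',round(w,1),round(h,1),'ang',round(a,1),'z',np.median(p[:,2]).round(4), 'mean',(p.mean(0)*1000).round(1))
box=np.zeros((480,640),bool); box[280:340,195:295]=1
rect(box&(C[...,2]>.036)&(C[...,2]<.052),'stand')
rect(box&(C[...,2]>.057),'heads')
box[:]=0; box[170:360,320:505]=1
rect(box&(C[...,2]>.083)&(C[...,2]<.105),'case')
rect(box&(C[...,2]>.120)&(C[...,2]<.135),'lock')
b=np.zeros((480,640),bool);b[272:305,378:410]=1
hsv=cv2.cvtColor(f['color'],cv2.COLOR_BGR2HSV)
print(C[288,393],C[305,216])
crop=lambda y0,y1,x0,x1,s:cv2.resize(f['color'][y0:y1,x0:x1],None,fx=s,fy=s,interpolation=cv2.INTER_CUBIC)
a=crop(285,335,195,295,6);b2=crop(265,315,350,450,6)
cv2.imwrite('pics/crop.png',np.vstack([a,b2])[:600])
# wrist cam info
w=grab('wrist');print(w['K'],w['hand_eye'])
E
```

```text
stand px [244. 308.] n 2409 ctr 474.4 242.3 wh 166.0 70.2 ang 84.8 z 0.045 mean [473.7 239.8  45. ]
heads px [215. 305.] n 121 ctr 452.9 192.7 wh 239.5 15.6 ang 75.5 z 0.0881 mean [477.9 289.6  93.1]
heads px [241. 307.] n 113 ctr 474.2 241.5 wh 20.7 20.6 ang 62.8 z 0.0817 mean [473.7 240.3  79.7]
heads px [267. 308.] n 66 ctr 469.6 189.7 wh 15.7 14.2 ang 89.3 z 0.0684 mean [469.6 189.6  68.3]
case px [416. 260.] n 19728 ctr 561.3 -108.1 wh 280.7 302.6 ang 78.0 z 0.0936 mean [ 559.7 -108.4   93.6]
case px [391. 288.] n 28 ctr 503.7 -56.5 wh 18.9 4.6 ang 78.9 z 0.0977 mean [504.1 -56.2  98.5]
lock px [469. 229.] n 37 ctr 611.2 -208.5 wh 21.4 11.2 ang 45.4 z 0.1222 mean [ 611.2 -208.3  124.1]
lock px [392. 287.] n 992 ctr 502.2 -54.2 wh 60.1 60.5 ang 78.2 z 0.1296 mean [501.7 -53.9 129.6]
[ 0.5031681  -0.06102949  0.09773843] [0.47717177 0.28763364 0.09002139]
[[371.64829954   0.         321.29239402]
 [  0.         371.64829954 231.89234632]
 [  0.           0.           1.        ]] [[ 1.22392471e-03 -9.57673948e-01 -2.87852587e-01  7.43892810e-02]
 [ 9.99999157e-01  1.29693629e-03 -6.29433984e-05 -4.72306366e-05]
 [ 4.33605720e-04 -2.87852267e-01  9.57674728e-01 -1.43036543e-01]
 [ 0.00000000e+00  0.00000000e+00  0.00000000e+00  1.00000000e+00]]
```

View pics/crop.png

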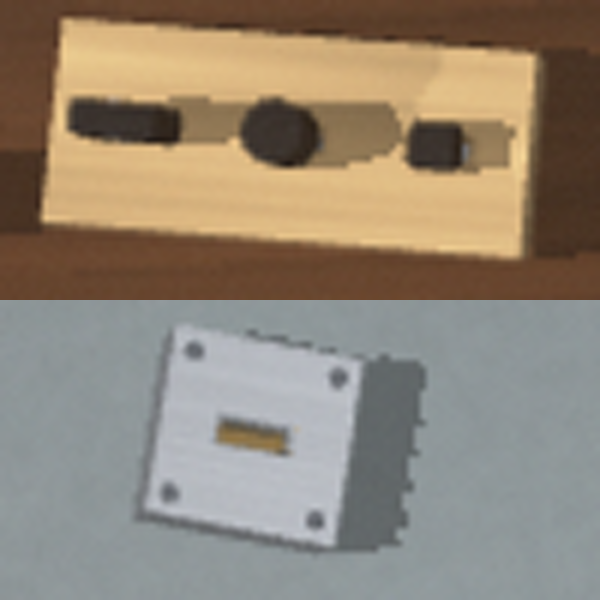

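The crop confirms the flat rectangular head is in the leftmost slot, at full-image (215,305). Block yaw is -5.2°, which puts key_mid near (0.479, 0.293). Mat yaw is -12°, and the lock face measures (0.502, -0.054, 0.129). Now moving above the key with jaw axis along key x (-72.5° turn).

Request:
{"method": "servo_tool", "body": {"twist": [[0,0,-0.127],[0,0,-0.254],[0,0,-0.381],[0,0,-0.508],[0,0,-0.635]], "slide": [[24,-28,-3],[48,-56,-6],[72,-84,-9],[96,-112,-12],[120,-140,-15]], "fingers": [0,0,0,0,0]}}

```text
t: 0.65
position: [0.3623, 0.4351, 0.2161]
tcp_rot: [0.496, 0.869, -0.0, -0.0]
wrist_force: [0.5, 1.4, 0.3]
grip_width: 0.503
```

Request:
{"method": "servo_tool", "body": {"twist": [[0,0,-0.127],[0,0,-0.254],[0,0,-0.381],[0,0,-0.508],[0,0,-0.63]], "slide": [[24,-28,-3],[48,-56,-6],[72,-84,-9],[96,-112,-12],[117.5,-143,-20]], "fingers": [0,0,0,0,0]}}

```text
t: 1.15
position: [0.4801, 0.2925, 0.1965]
tcp_rot: [0.74, 0.672, 0.0, 0.0]
wrist_force: [0.2, 0.9, -0.1]
grip_width: 0.501
```

Request:
{"method": "servo_tool", "body": {"twist": [[0,0,0],[0,0,0]], "slide": [[0,0,0],[0,0,0]], "fingers": [0,0]}}

```text
t: 1.35
position: [0.4791, 0.2929, 0.196]
tcp_rot: [0.739, 0.674, -0.0, -0.0]
wrist_force: [-0.6, 1.2, -0.5]
grip_width: 0.497
```

```bash
cat >> h.py <<'E'
def tool():
    s=ctrl.state(); return s, R.from_quat(s['tcp_rot']).as_matrix(), np.array(s['position'])
def jaw(Rm): return np.degrees(np.arctan2(Rm[1,1],Rm[0,1]))
def virt(f,Rm,p,ctr,z,half,px):
    """orthophoto of world plane z around ctr from the fisheye: half [m], px per mm"""
    n=int(2*half*1000*px); v,u=np.mgrid[:n,:n]
    W=np.stack([ctr[0]+half-v/px/1000, ctr[1]+half-u/px/1000, np.full(v.shape,z)],-1)
    H=f['hand_eye']; c=((W-p)@Rm-H[:3,3])@H[:3,:3]
    th=np.arctan2(np.hypot(c[...,0],c[...,1]),c[...,2]); ph=np.arctan2(c[...,1],c[...,0]); K=f['K']
    mx=K[0,2]+K[0,0]*th*np.cos(ph); my=K[1,2]+K[1,1]*th*np.sin(ph)
    return cv2.remap(f['color'],mx.astype(np.float32),my.astype(np.float32),cv2.INTER_CUBIC)
E
python3 - <<'E'
from h import *
s,Rm,p=tool();print(s['t'],p,s['tcp_rot'],jaw(Rm),s['wrist_force'],s['grip_width'])
f=grab('wrist')
o=virt(f,Rm,p,(.479,.293),.088,.04,6)   # head-top plane; 6px/mm, centre = est.
o2=virt(f,Rm,p,(.474,.242),.044,.1,2.4)
for im in (o,o2): cv2.line(im,(240,0),(240,480),(0,0,255),1);cv2.line(im,(0,240),(480,240),(0,0,255),1)
cv2.imwrite('pics/k1.png',cv2.resize(np.hstack([o,o2]),(800,400)))
E
```

```text
1.35 [0.47912526 0.29288747 0.1959874 ] [ 7.38742465e-01  6.73987706e-01 -3.77774614e-04 -1.76725628e-05] -5.24882273063701 [-0.60774106  1.19581515 -0.47071644] 0.49682232684300076
```

View pics/k1.png

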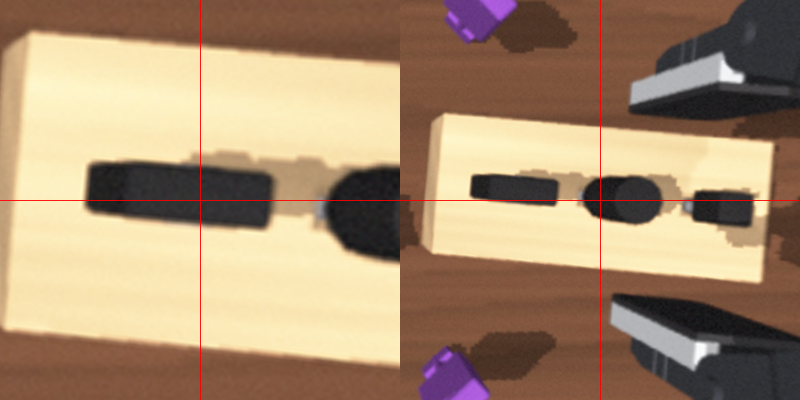

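The ortho-view at head-top height puts the flat head's centre at (199,196) px of the crop's (200,200) cross, about +0.8 mm in x. The jaws straddle the key clear of the purple parts, so I'll descend and grip.

Request:
{"method": "servo_tool", "body": {"twist": [[0,0,0],[0,0,0],[0,0,0],[0,0,0],[0,0,0]], "slide": [[0.7,0,-40],[0.7,0,-80],[0.7,0,-115],[0.7,0,-135],[0.7,0,-145]], "fingers": [0,0,0,0,0]}}

```text
t: 1.9
position: [0.4783, 0.2941, 0.0495]
tcp_rot: [0.738, 0.675, -0.001, -0.0]
wrist_force: [-0.2, 0.4, 0.4]
grip_width: 0.499
```

Request:
{"method": "servo_tool", "body": {"twist": [[0,0,0],[0,0,0],[0,0,0],[0,0,0],[0,0,0]], "slide": [[0,0,0],[0,0,0],[0,0,0],[0,0,0],[0,0,0]], "fingers": [0,0.5,1,1,1]}}

```text
t: 2.4
position: [0.4802, 0.2941, 0.0526]
tcp_rot: [0.738, 0.674, 0.001, -0.0]
wrist_force: [-1.7, 0.2, 7.2]
grip_width: 0.129
```

Request:
{"method": "servo_tool", "body": {"twist": [[0,0,0],[0,0,0],[0,0,0],[0,0,0],[0,0,0]], "slide": [[0,0,0],[0,0,0],[0,0,0],[0,0,0],[0,0,0]], "fingers": [1,1,1,1,1]}}

```text
t: 2.9
position: [0.4803, 0.294, 0.0526]
tcp_rot: [0.738, 0.674, 0.001, -0.0]
wrist_force: [-1.8, -0.2, 6.1]
grip_width: 0.134
```

Request:
{"method": "servo_tool", "body": {"twist": [[0,0,0],[0,0,0],[0,0,0],[0,0,0],[0,0,0]], "slide": [[0,0,10],[0,0,20],[0,0,35],[0,0,50],[0,0,80]], "fingers": [1,1,1,1,1]}}

```text
t: 3.4
position: [0.479, 0.293, 0.1319]
tcp_rot: [0.739, 0.674, -0.001, -0.0]
wrist_force: [-0.3, -0.3, 0.2]
grip_width: 0.131
```

Request:
{"method": "servo_tool", "body": {"twist": [[0,0,0],[0,0,0],[0,0,0],[0,0,0],[0,0,0]], "slide": [[0,0,40],[0,0,70],[0,0,80],[0,0,80],[0,0,80]], "fingers": [1,1,1,1,1]}}

```text
t: 3.9
position: [0.4793, 0.2933, 0.2107]
tcp_rot: [0.738, 0.674, -0.0, -0.0]
wrist_force: [-0.1, 0.9, -1.1]
grip_width: 0.133
```

```bash
python3 - <<'E'
from h import *
s,Rm,p=tool();print(s['t'],p,s['tcp_rot'],jaw(Rm),s['wrist_force'],s['moment'],s['grip_width'])
f=grab('wrist')
cv2.imwrite('pics/w2.png',f['color'])
E
```

```text
3.9 [0.47929032 0.29327211 0.21073228] [ 7.38485471e-01  6.74269263e-01 -3.97902558e-04 -1.10685524e-04] -5.205139999255494 [-0.13799735  0.93370338 -1.14088396] [-0.01897365  0.00121124 -0.01910213] 0.13340071431460804
```

View pics/w2.png

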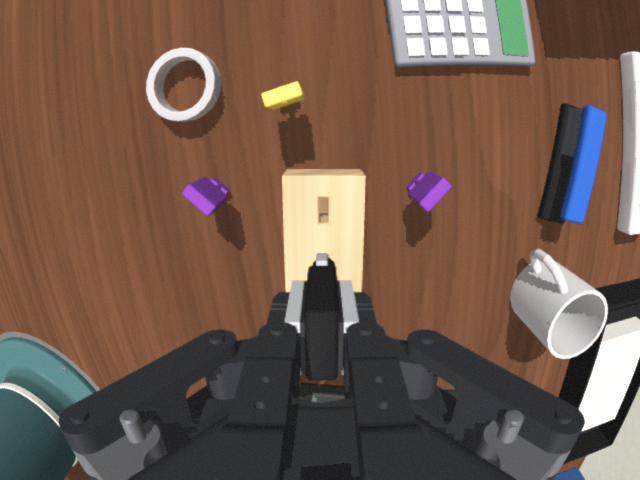

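The key is held upright in the jaws (head at (322,320), bit tip visible at (322,260)), its slot is empty, and the others are untouched. Moving to a viewing pose just right of the lock.

Request:
{"method": "servo_tool", "body": {"twist": [[0,0,-0.02],[0,0,-0.05],[0,0,-0.08],[0,0,-0.1],[0,0,-0.118]], "slide": [[0,-30,0],[2,-75,0],[4,-120,0],[6,-165,0],[8,-210,0]], "fingers": [1,1,1,1,1]}}

```text
t: 4.45
position: [0.4869, 0.0816, 0.2102]
tcp_rot: [0.777, 0.629, -0.001, -0.0]
wrist_force: [1.2, -0.0, 0.3]
grip_width: 0.132
```

Request:
{"method": "servo_tool", "body": {"twist": [[0,0,0],[0,0,0],[0,0,0],[0,0,0],[0,0,0]], "slide": [[2,-45,0],[4,-90,0],[6,-135,0],[8,-170,0],[8,-188,0]], "fingers": [1,1,1,1,1]}}

```text
t: 4.95
position: [0.4948, -0.1078, 0.2103]
tcp_rot: [0.778, 0.628, -0.001, -0.0]
wrist_force: [0.2, 0.3, -1.4]
grip_width: 0.135
```

Request:
{"method": "servo_tool", "body": {"twist": [[0,0,0],[0,0,0],[0,0,0],[0,0,0]], "slide": [[0,0,0],[0,0,0],[0,0,0],[0,0,0]], "fingers": [1,1,1,1]}}

```text
t: 5.35
position: [0.4957, -0.1036, 0.211]
tcp_rot: [0.777, 0.63, -0.0, -0.0]
wrist_force: [0.2, -0.5, -0.4]
grip_width: 0.132
```

```bash
python3 - <<'E'
from h import *
s,Rm,p=tool();print(s['t'],p,jaw(Rm),Rm[:,2],s['wrist_force'],s['moment'],s['grip_width'])
f=grab('wrist'); np.savez('pics/pose.npz',R=Rm,p=p)
o=virt(f,Rm,p,(.502,-.054),.129,.04,7.5)   # 600px
# at tip height, around tip
tip=p+np.array([0,0,-.037])
o2=virt(f,Rm,p,tip,tip[2],.04,7.5)
for im in (o,o2): cv2.line(im,(300,0),(300,600),(0,0,255),1);cv2.line(im,(0,300),(600,300),(0,0,255),1)
cv2.imwrite('pics/l1.png',cv2.resize(np.hstack([o,o2]),(800,400),interpolation=cv2.INTER_AREA))
t=load('top');C=cloud(t);m=np.zeros((480,640),bool);m[170:360,320:505]=1
# case edges by angle
for lo,hi in((.083,.105),(.12,.135)):
  q=m&(C[...,2]>lo)&(C[...,2]<hi); n,l,st,_=cv2.connectedComponentsWithStats(q.astype(np.uint8)); i=1+st[1:,4].argmax()
  c=max(cv2.findContours((l==i).astype(np.uint8),0,1)[0],key=len)[:,0]; P=C[c[:,1],c[:,0],:2]*1e3
  r=cv2.minAreaRect(P.astype(np.float32)); a=np.radians(r[2]); 
  for k in range(4):
    th=a+k*np.pi/2; e=np.array([np.cos(th),np.sin(th)]); w=np.array([-e[1],e[0]])
    d=(P-r[0])@e; s_=(P-r[0])@w; S=P[(d>d.max()-6)&(abs(s_)<.8*s_.max())]
    vx,vy,x0,y0=cv2.fitLine(S.astype(np.float32),cv2.DIST_HUBER,0,.01,.01).ravel()
    print(len(S),(np.degrees(np.arctan2(vy,vx))+45)%90-45, ((np.array([x0,y0])-r[0])@e).round(2))
E
```

```text
5.35 [ 0.4957172 -0.1036081  0.2109859] -11.889269768215105 [-5.90466654e-04  1.20020771e-04 -9.99999818e-01] [ 0.20266995 -0.45334392 -0.39629982] [-0.03064835  0.0017032   0.00175909] 0.13221113356294445
118 -11.981506 139.5
119 -11.9819565 148.59
120 -12.075165 138.13
109 -12.028687 149.37
24 -11.953995 29.75
25 -12.214844 29.78
25 -12.606934 29.26
25 -12.078751 29.07
```

View pics/l1.png

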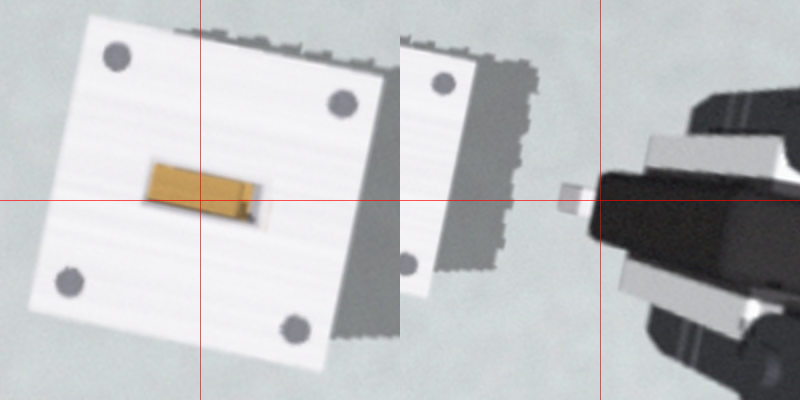

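The wrist view shows the lock face with its screws centred at (206,193) in the left ortho-crop, so the keyway is near (0.503, -0.055). The right crop shows the bit's +y end at (560,197). I'll hover the tip about 8 mm above the face and compare the two directly.

Request:
{"method": "servo_tool", "body": {"twist": [[0,0,0],[0,0,0],[0,0,0],[0,0,0],[0,0,0]], "slide": [[4,25,0],[8,45,0],[8,50,-15],[8,50,-28],[8,50,-37]], "fingers": [1,1,1,1,1]}}

```text
t: 5.9
position: [0.5033, -0.0546, 0.1732]
tcp_rot: [0.777, 0.63, -0.0, -0.0]
wrist_force: [0.6, 0.4, -0.7]
grip_width: 0.134
```

Request:
{"method": "servo_tool", "body": {"twist": [[0,0,0],[0,0,0],[0,0,0],[0,0,0]], "slide": [[0,0,0],[0,0,0],[0,0,0],[0,0,0]], "fingers": [1,1,1,1]}}

```text
t: 6.3
position: [0.5039, -0.0548, 0.1747]
tcp_rot: [0.777, 0.629, 0.0, 0.0]
wrist_force: [0.8, -1.3, -0.4]
grip_width: 0.128
```

```bash
python3 - <<'E'
from h import *
s,Rm,p=tool();print(s['t'],p,jaw(Rm),Rm[:,2],s['wrist_force'],s['moment'],s['grip_width'])
f=grab('wrist'); np.savez('pics/pose.npz',R=Rm,p=p)
tip=p+np.array([0,0,-.037])
Z=[]
for z in (.129,tip[2]):
  o=virt(f,Rm,p,(p[0],p[1]+.005),z,.025,12)
  Rz=cv2.getRotationMatrix2D((300,300),-12,1)  # undo the mat yaw
  o=cv2.warpAffine(o,Rz,(600,600)); Z.append(o)
  cv2.line(o,(300,0),(300,600),(0,0,255),1);cv2.line(o,(0,300),(600,300),(0,0,255),1)
cv2.imwrite('pics/l2.png',np.hstack([z[:, :400] for z in Z]))
E
```

```text
6.3 [ 0.50393806 -0.05476112  0.17468473] -11.991106001590817 [ 5.97077420e-04  9.49798264e-05 -9.99999817e-01] [ 0.75261652 -1.25240275 -0.35328564] [0.03675775 0.01552335 0.00779774] 0.128203012914269
```

View pics/l2.png

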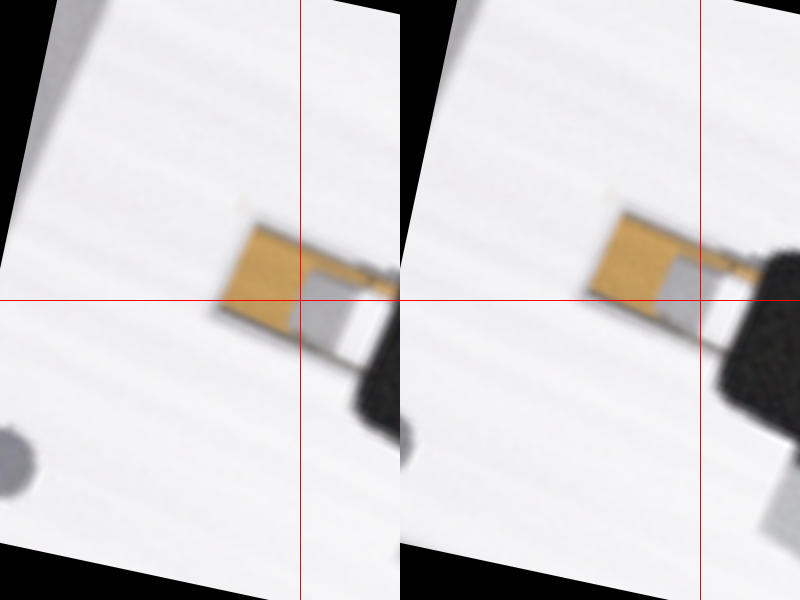

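My deskew turned the wrong way, so the views are tilted by 24°, but both are still measurable. The slot's +y end is at (239,266), and the bit's end is at (267,282) in the tip plane. The bit therefore needs about +1.4 mm along slot y and +0.3 mm across. Correcting, then feeling down gently.

Request:
{"method": "servo_tool", "body": {"twist": [[0,0,0],[0,0,0],[0,0,0],[0,0,0],[0,0,0]], "slide": [[0.6,1.3,0],[0.6,1.3,-3],[0.6,1.3,-5],[0.6,1.3,-7],[0.6,1.3,-7]], "fingers": [1,1,1,1,1]}}

```text
t: 6.85
position: [0.5041, -0.0533, 0.1669]
tcp_rot: [0.777, 0.629, -0.0, -0.0]
wrist_force: [-0.1, -0.3, -0.1]
grip_width: 0.131
```

Request:
{"method": "servo_tool", "body": {"twist": [[0,0,0],[0,0,0],[0,0,0],[0,0,0],[0,0,0]], "slide": [[0,0,-1],[0,0,-2],[0,0,-3],[0,0,-3],[0,0,-3]], "fingers": [1,1,1,1,1]}}

```text
t: 7.35
position: [0.5043, -0.0533, 0.1643]
tcp_rot: [0.777, 0.629, -0.0, -0.0]
wrist_force: [0.8, 0.1, -0.7]
grip_width: 0.133
```

Request:
{"method": "servo_tool", "body": {"twist": [[0,0,0],[0,0,0],[0,0,0],[0,0,0],[0,0,0]], "slide": [[0,0,-0.7],[0,0,-1.4],[0,0,-2],[0,0,-2],[0,0,-2]], "fingers": [1,1,1,1,1]}}

```text
t: 7.85
position: [0.5043, -0.0533, 0.1622]
tcp_rot: [0.777, 0.629, -0.0, -0.0]
wrist_force: [0.4, -0.2, -0.4]
grip_width: 0.133
```

Request:
{"method": "servo_tool", "body": {"twist": [[0,0,0],[0,0,0],[0,0,0],[0,0,0],[0,0,0]], "slide": [[0,0,-0.5],[0,0,-1],[0,0,-1.5],[0,0,-1.5],[0,0,-1.5]], "fingers": [1,1,1,1,1]}}

```text
t: 8.35
position: [0.5043, -0.0533, 0.1607]
tcp_rot: [0.777, 0.629, -0.0, -0.0]
wrist_force: [-0.3, 0.3, -0.2]
grip_width: 0.133
```

No contact force at 5 mm below the face, so the bit has entered the keyway. Continuing gently.

Request:
{"method": "servo_tool", "body": {"twist": [[0,0,0],[0,0,0],[0,0,0],[0,0,0],[0,0,0]], "slide": [[0,0,-1.5],[0,0,-3],[0,0,-4.5],[0,0,-6],[0,0,-6]], "fingers": [1,1,1,1,1]}}

```text
t: 8.85
position: [0.5042, -0.0533, 0.1545]
tcp_rot: [0.777, 0.629, -0.0, -0.0]
wrist_force: [0.4, 0.0, -0.9]
grip_width: 0.13
```

Request:
{"method": "servo_tool", "body": {"twist": [[0,0,0],[0,0,0],[0,0,0],[0,0,0],[0,0,0]], "slide": [[0,0,-1],[0,0,-2],[0,0,-3],[0,0,-4],[0,0,-4]], "fingers": [1,1,1,1,1]}}

```text
t: 9.35
position: [0.5043, -0.0533, 0.1506]
tcp_rot: [0.777, 0.629, -0.0, -0.0]
wrist_force: [1.1, 0.1, -1.1]
grip_width: 0.13
```

Request:
{"method": "servo_tool", "body": {"twist": [[0,0,0],[0,0,0],[0,0,0],[0,0,0],[0,0,0]], "slide": [[0,0,-1],[0,0,-2],[0,0,-3],[0,0,-4],[0,0,-4]], "fingers": [1,1,1,1,1]}}

```text
t: 9.85
position: [0.5042, -0.0533, 0.1466]
tcp_rot: [0.777, 0.629, -0.0, -0.0]
wrist_force: [0.0, 0.8, -1.6]
grip_width: 0.132
```

Request:
{"method": "servo_tool", "body": {"twist": [[0,0,0],[0,0,0],[0,0,0],[0,0,0],[0,0,0]], "slide": [[0,0,-1.5],[0,0,-3],[0,0,-4.5],[0,0,-6],[0,0,-6]], "fingers": [1,1,1,1,1]}}

```text
t: 10.35
position: [0.5042, -0.0533, 0.1405]
tcp_rot: [0.777, 0.629, -0.0, -0.0]
wrist_force: [0.7, -0.4, 0.3]
grip_width: 0.128
```

Request:
{"method": "servo_tool", "body": {"twist": [[0,0,0],[0,0,0],[0,0,0],[0,0,0],[0,0,0]], "slide": [[0,0,-0.5],[0,0,-1],[0,0,-1.5],[0,0,-2],[0,0,-2]], "fingers": [1,1,1,1,1]}}

```text
t: 10.85
position: [0.5043, -0.0533, 0.1387]
tcp_rot: [0.777, 0.63, -0.0, -0.0]
wrist_force: [0.1, 0.7, -0.1]
grip_width: 0.131
```

Request:
{"method": "servo_tool", "body": {"twist": [[0,0,0],[0,0,0],[0,0,0],[0,0,0]], "slide": [[0,0,-0.5],[0,0,-1],[0,0,-1],[0,0,-1]], "fingers": [1,1,1,1]}}

```text
t: 11.25
position: [0.5043, -0.0533, 0.1377]
tcp_rot: [0.777, 0.629, -0.0, -0.0]
wrist_force: [0.4, -0.4, -1.7]
grip_width: 0.129
```

Request:
{"method": "servo_tool", "body": {"twist": [[0,0,0],[0,0,0],[0,0,0],[0,0,0]], "slide": [[0,0,-0.5],[0,0,-1],[0,0,-1],[0,0,-1]], "fingers": [1,1,1,1]}}

```text
t: 11.65
position: [0.5045, -0.0533, 0.1374]
tcp_rot: [0.777, 0.629, 0.0, -0.0]
wrist_force: [-5.2, 0.6, 14.4]
grip_width: 0.133
```

Request:
{"method": "servo_tool", "body": {"twist": [[0,0,0],[0,0,0],[0,0,0],[0,0,0]], "slide": [[0,0,-0.4],[0,0,-0.7],[0,0,-0.7],[0,0,-0.7]], "fingers": [1,1,1,1]}}

```text
t: 12.05
position: [0.5046, -0.0533, 0.1373]
tcp_rot: [0.777, 0.629, 0.0, -0.0]
wrist_force: [-10.8, 1.9, 29.9]
grip_width: 0.13
```

The head is seated at TCP z 0.1374, as predicted. Easing the press and turning clockwise in stages.

Request:
{"method": "servo_tool", "body": {"twist": [[0,0,0],[0,0,0],[0,0,-0.05],[0,0,-0.1],[0,0,-0.15]], "slide": [[0,0,0.9],[0,0,0.9],[0,0,0.9],[0,0,0.9],[0,0,0.9]], "fingers": [1,1,1,1,1]}}

```text
t: 12.55
position: [0.505, -0.0534, 0.1374]
tcp_rot: [0.823, 0.569, 0.001, 0.0]
wrist_force: [-0.1, -0.4, 7.5]
grip_width: 0.133
```

Request:
{"method": "servo_tool", "body": {"twist": [[0,0,-0.05],[0,0,-0.1],[0,0,-0.15],[0,0,-0.2],[0,0,-0.25]], "slide": [[0,0,0],[0,0,0],[0,0,0],[0,0,0],[0,0,0]], "fingers": [1,1,1,1,1]}}

```text
t: 13.05
position: [0.5053, -0.0536, 0.1375]
tcp_rot: [0.887, 0.462, 0.001, 0.001]
wrist_force: [2.6, -2.3, 4.7]
grip_width: 0.13
```

```bash
python3 - <<'E'
from h import *
s,Rm,p=tool();print(s['t'],p,jaw(Rm),s['wrist_force'],s['moment'],s['grip_width'])
E
```

```text
13.05 [ 0.5052667  -0.0535826   0.13745558] -35.00679564276951 [ 2.60620022 -2.34679022  4.73993665] [-0.46204749 -0.69268243  0.12403964] 0.1301932932035794
```

Request:
{"method": "servo_tool", "body": {"twist": [[0,0,-0.07],[0,0,-0.14],[0,0,-0.21],[0,0,-0.28],[0,0,-0.35]], "slide": [[0,0,0],[0,0,0],[0,0,0],[0,0,0],[0,0,0]], "fingers": [1,1,1,1,1]}}

```text
t: 13.55
position: [0.5056, -0.0539, 0.1375]
tcp_rot: [0.954, 0.3, 0.001, 0.001]
wrist_force: [5.0, -4.9, 0.4]
grip_width: 0.135
```

```bash
python3 - <<'E'
from h import *
s,Rm,p=tool();print(s['t'],p,jaw(Rm),s['wrist_force'],s['moment'],s['grip_width'])
E
```

```text
13.55 [ 0.5056115  -0.05389477  0.13750602] -55.11525599078938 [ 5.03939086 -4.85514005  0.37376255] [-1.10055087 -1.39238612  0.11181749] 0.13534278500695457
```

Request:
{"method": "servo_tool", "body": {"twist": [[0,0,-0.07],[0,0,-0.14],[0,0,-0.21],[0,0,-0.28],[0,0,-0.35]], "slide": [[0.3,-0.3,-0.2],[0.4,-0.4,-0.2],[0.5,-0.5,-0.2],[0.5,-0.5,-0.2],[0.5,-0.5,-0.2]], "fingers": [1,1,1,1,1]}}

```text
t: 14.05
position: [0.5061, -0.0545, 0.1375]
tcp_rot: [0.992, 0.129, 0.001, 0.001]
wrist_force: [3.9, -3.5, 6.5]
grip_width: 0.13
```

Request:
{"method": "servo_tool", "body": {"twist": [[0,0,-0.07],[0,0,-0.14],[0,0,-0.21],[0,0,-0.28],[0,0,-0.35]], "slide": [[0,0,0],[0,-0.1,0],[0,-0.2,0],[0,-0.2,0],[0,-0.2,0]], "fingers": [1,1,1,1,1]}}

```text
t: 14.55
position: [0.5061, -0.0551, 0.1375]
tcp_rot: [0.999, -0.046, 0.002, 0.001]
wrist_force: [4.9, -7.7, 5.5]
grip_width: 0.134
```

Request:
{"method": "servo_tool", "body": {"twist": [[0,0,-0.02],[0,0,-0.03],[0,0,-0.03]], "slide": [[0,0,0],[0,0,0],[0,0,0]], "fingers": [1,1,1]}}

```text
t: 14.85
position: [0.5061, -0.0551, 0.1375]
tcp_rot: [0.998, -0.06, 0.002, 0.001]
wrist_force: [4.0, -6.4, 6.7]
grip_width: 0.134
```

```bash
python3 - <<'E'
from h import *
s,Rm,p=tool();print(s['t'],p,jaw(Rm),s['wrist_force'],s['moment'],s['grip_width'])
t=grab('top');cv2.imwrite('pics/t3.png',cv2.resize(t['color'][150:430,180:520],None,fx=2,fy=2))
E
```

```text
14.85 [ 0.50608983 -0.05514177  0.13746192] -96.8253640720183 [ 4.02048065 -6.35749423  6.7098552 ] [-1.57541397 -0.91517892  0.1351241 ] 0.13369927810359206
```

View pics/t3.png

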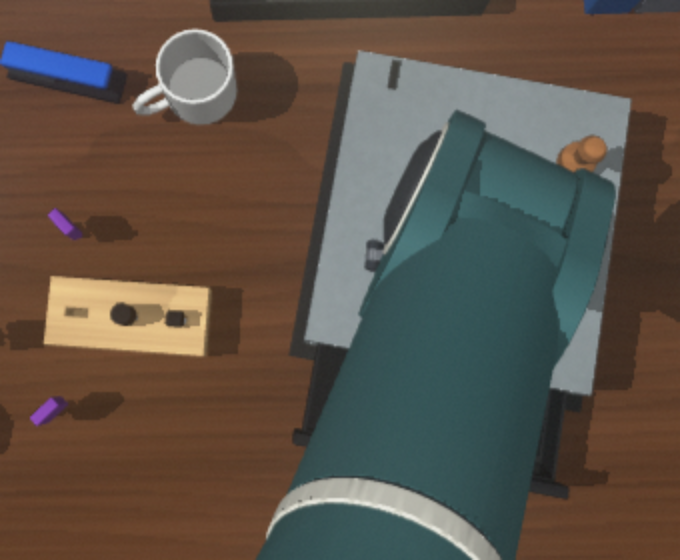

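The drawer (black frame at (430,430)) has sprung out of the case, the wrist has turned 1.48 rad, and the block and other keys are unchanged. Finishing to about 1.54 rad, easing the side load, then releasing and lifting.

Request:
{"method": "servo_tool", "body": {"twist": [[0,0,-0.03],[0,0,-0.06],[0,0,-0.06],[0,0,-0.06]], "slide": [[0.2,-0.3,0],[0.3,-0.5,0.2],[0.3,-0.5,0.2],[0.3,-0.5,0.2]], "fingers": [1,1,1,1]}}

```text
t: 15.3
position: [0.5061, -0.0553, 0.1375]
tcp_rot: [0.996, -0.089, 0.001, 0.001]
wrist_force: [4.0, -4.9, 3.7]
grip_width: 0.134
```

Request:
{"method": "servo_tool", "body": {"twist": [[0,0,0],[0,0,0],[0,0,0],[0,0,0],[0,0,0]], "slide": [[0,0,0],[0,0,0],[0,0,0],[0,0,0],[0,0,0]], "fingers": [0.5,0.2,0,0,0]}}

```text
t: 15.8
position: [0.5051, -0.0544, 0.1369]
tcp_rot: [0.996, -0.089, -0.0, -0.0]
wrist_force: [0.5, 0.7, -0.0]
grip_width: 0.503
```

Request:
{"method": "servo_tool", "body": {"twist": [[0,0,0],[0,0,0],[0,0,0],[0,0,0],[0,0,0]], "slide": [[0,0,10],[0,0,25],[0,0,55],[0,0,90],[0,0,130]], "fingers": [0,0,0,0,0]}}

```text
t: 16.3
position: [0.5046, -0.0549, 0.269]
tcp_rot: [0.996, -0.089, -0.0, 0.0]
wrist_force: [1.3, 0.4, -0.5]
grip_width: 0.499
```

```bash
python3 - <<'E'
from h import *
s,Rm,p=tool();print(s['t'],p,jaw(Rm),s['wrist_force'],s['moment'],s['grip_width'])
f=grab('wrist');o=virt(f,Rm,p,(.49,-.054),.129,.1,3)
cv2.imwrite('pics/f.png',np.hstack([f['color'][::2,::2],np.zeros((240,0,3),np.uint8)]));cv2.imwrite('pics/f.png',f['color'])
E
```

```text
16.3 [ 0.50463785 -0.05492282  0.26899417] -100.2626664407314 [ 1.25093021  0.37651909 -0.52491174] [ 0.04222093 -0.00134447 -0.01353025] 0.4987757321139395
```

View pics/f.png

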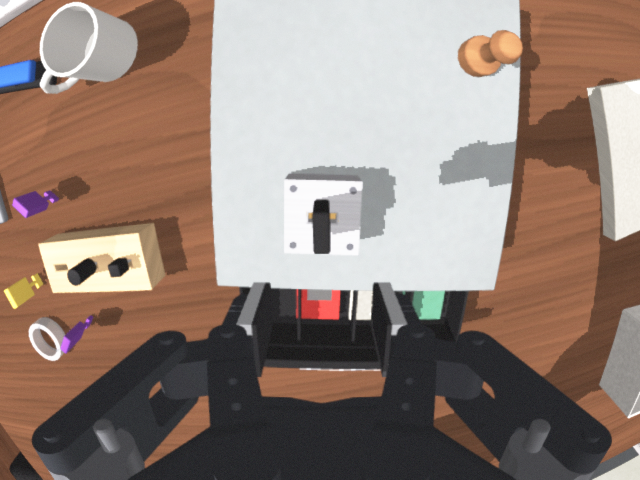

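The key stands in the lock at (322,225), turned a quarter turn across the keyway. The drawer is open, the stamp and other keys are in place, and the gripper is clear. Handing in.

```bash
python3 -c "
from h import *
print(ctrl.sign_off())"
```

```text
the job is handed in; nothing more can be done
None
```

The drawer is unlocked and open, with the flat-headed key left standing in the lock. I handed the job in after about 16 s of the 72 s allowed.

- **Insertion:** The key met no resistance going in. The head seated on the lock face at the height I predicted, pressing with about 30 N at most, and I eased that off before turning.
- **Turn:** The wrist turned about 1.54 rad clockwise, with side forces under 10 N. The plug angle itself is not reported, so I judged the key's turn from the wrist angle and the last picture.
- **Last picture:** It shows the key upright and a quarter turn across the keyway, the drawer out, the gripper clear, and the other keys, look-alikes, mug and stamp in place. The calculator is out of that view and the stapler only partly in it.
- **Not measured:** I did not measure how far the drawer is out.
- **Slips:** One deskewed crop was rotated the wrong way; I allowed for that when reading it. Camera estimates of the lock's position differed by 1–1.5 mm, so I lined the bit up with the slot in a single close view instead.

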